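# Close the day's account: total, stamp, switch off

## Robot

A 7-joint arm with a two-finger parallel gripper is mounted at the origin on the work surface. World frame = base frame: x ahead of the robot, y to its left, z up, the work surface at z = 0. Lengths are in m, angles in rad, forces in N, time in s.
With the tool pointing down it reaches from about 0.4 to 0.85 m from the base axis. Payload 6.9 kg.
Tool frame: the origin (TCP) lies midway between the tips of the shut fingers; the grasp point (between the pads) lies behind it (ctrl.pinch_z is the z of the grasp point in the tool frame, in m); z points along the fingers, y is the line along which they close (so a half turn about z gives the same grasp; the last joint's range is limited). The gripper opens to 85 mm and grips with 20 to 120 N. Pads are 22 mm wide; open, the fingers measure 114 mm over their backs; the gripper's body (76 mm by 85 mm) begins 54 mm behind the grasp point. The pads swing forward as they close: fully open they stand 13 mm farther back than shut.
Start: joints at [-1.173, 0.507, -0.238, 1.5, 0.126, 1.149, -0.155], TCP at [0.18, 0.598, 0.21] pointing down, gripper open.
Joint ranges: [-3.08, 3.08], [-0.24, 2.05], [-1.43, 1.35], [0, 2.5], [-1.52, 4.66], [0.17, 1.96], [-2.89, 2.89]. Speed limits (rad/s): [2.39, 2.39, 3.14, 3.14, 3.14, 3.14, 3.14].

## Interface

Orientations are given as a unit quaternion [w, x, y, z].
In Python, from station import ctrl, get_state, vision, ticket, models gives the robot as it stands. Calls block until the motion is done:
- ctrl.movep(position, orientation): joint-space move of the TCP to a pose.
- ctrl.movel(position, frame=None, max_speed=0.15): straight line of the TCP; frame=None keeps the orientation; max_speed is the mean speed in m/s.
- ctrl.set_joints(angles): joint-space move.
- ctrl.ungrasp() and ctrl.close_gripper(force=None): open the fingers fully, or close them until they stop; force is the grip in N (None keeps the last).
- ctrl.pause(seconds).
- ctrl.ik(position, orientation): joint angles nearest the present ones, or None.
- get_state(): the state.
- vision.grab_frame(name): name is "side" or "top"; returns (picture, depth): 480x640x3 uint8, blue, green, red; 480x640 float32, m along the optical axis (not along the pixel's ray), 0 where there is no reading.
- vision.camera_info(name): a dict with "mtx" (3x3 intrinsics, pixels), "R" (3x3) and "t" (3): a world point X has camera coordinates R X + t. Camera axes: x right, y down, z forward; pixel columns grow to the right and rows downward; lengths in m; the calibration is good to about 2 mm. A picture is of the moment at which its call begins. camera_info takes no time and is no camera call.
A pose or a line that the arm cannot do raises ctrl.Unreachable and nothing moves.
- ticket.close_job(): hands the job in; it is judged then, once.
Trained networks look in the newest picture that a camera, given by its name, has taken for a name from the list of things; names that differ only in an ending like _2 or _b are one class to them, and where a whole thing is asked for, a point or a joint stands for the part that bears it (a point fixed in the world has none). Each returns a list of dicts, best first, with "p" (0 to 1); they miss things now and then, are a little off and sometimes report something else, mostly with a low value. They report only what shows in the picture. A call takes as long as a camera call. They do not tell look-alikes from the thing itself.
- models.recognise(camera, target): "point" ([column, row] in pixels, amid what is visible of it).
- models.masks_of(camera, target): "mask" (480x640 bool, what is visible of it) and "point" ([column, row] in pixels, amid what is visible of it).
The state is a dict: "time": time; "qpos": joint angles; "qd": joint speeds; "tau": joint torques, N m; "tcp_pos": TCP position; "eef_rot": TCP orientation; "contact_force": force on the tool from outside, world axes, zero at the start; "wrist_torque": the same for the moment, N m; "width": finger opening in m; "gripper_force": force on a finger pad.
Only numpy, scipy, OpenCV 4.12 (cv2) and the standard library are available. Lean on these libraries where they do the work, as an engineer would, in place of code of your own. Each camera call takes 0.05 s, during which the arm holds its last target. There are 200 camera calls.

## Task

Close the day's account at the stationery counter: press the calculator's long total key all the way down and let it up, then press the head of the round stamp all the way down on its slip and let it rise again, then switch the calculator off by pressing the raised near half of its rocker until it lies level. Only press with the fingertips: do not lift, tip or push away either stamp, press no other key and not the oblong stamp, and leave everything else on the desk where it is.

Things in the scene. Friction and masses are not known exactly. Their poses are not given: they have to be found in the camera images.
- calculator: grey desk calculator, fixed; 250 (x) x 190 (y) x 30 mm high. Origin under its centre, on the table; its -x edge is the user's edge, towards the robot; +y is its left. On top: a black display box at the far left, 51 mm above the table; a block of digit keys; in the right-hand column the long total key (near), a round key (middle), the power rocker (far)
- digits: the keys not to be pressed (rigid, tops 38 mm above the table): 12 white keys 22 x 24 mm in 4 rows of 3, left of the right-hand column, ending 37 mm to the left (+y) of the total key's edge; and a round key 24 mm across in the right-hand column, 39 mm beyond (+x) the total key's far edge and 47 mm short of the rocker. Frame as calculator
- total_key (a joint): travel of the long total key in m: 0 up, 0.006 fully down; a spring returns it; it starts to move at about 1.4 N and is fully down at about 5 N
- total_key_top (a point): centre of the total key's flat top, 46 mm above the table when up. The key is white, 54 mm long along the calculator's x, 22 mm wide, the longest key, at the near right corner; at calculator x -70 mm, y -58 mm. Axes as the calculator's
- rocker (a joint): angle of the power rocker in rad about the calculator's y axis: 0 on (far half level, near half slanting up), 0.42 off (near half level, far half slanting up). It stays where it is left; stiff, takes about 4 N at the middle of its near half
- rocker_near (a point): middle of the top of the rocker's near half (the half to press), moves with it: 47 mm above the table at joint 0, 41.5 mm at 0.42. White V-shaped rocker of two plates, each 23 mm long (x) x 28 mm wide (y), meeting at the hinge at calculator x 88 mm, y -58 mm, 41.5 mm above the table; this point is 14 mm from the hinge, on the near side
- round_stamp: loose self-inking stamp, the round one: black round base 60 mm across, 32 mm high, grey round head above it 48 mm across; 79 mm tall, 0.29 kg. It stands on a white pad of slips 85 x 85 x 6 mm fixed on the table, to one side of the calculator. Origin at the centre of its underside, z up, 6 mm above the table
- round_head (a joint): how far the round stamp's head is pushed down in m: 0 up, 0.014 fully down; a spring returns it; it starts to move at about 2.4 N and is fully down at about 7.6 N
- round_head_top (a point): centre of the flat top of the round stamp's head, 85 mm above the table when up
- square_stamp: the other loose stamp, oblong: black base 62 x 50 x 32 mm, grey oblong head 52 x 38 mm, 79 mm tall, same materials, on its own equal pad on the other side of the calculator; leave it alone. Origin at the centre of its underside
- square_head (a joint): how far the oblong stamp's head is pushed down in m, 0 up, 0.014 down; spring return; leave it up
- eraser: loose eraser lying flat, 60 x 24 x 15 mm; origin under its centre
- tape: loose tape roll lying flat, 64 mm across, 18 mm high; origin under its centre
- notes: loose block of sticky notes 50 x 50 x 24 mm; origin under its centre
- sharpener: loose metal pencil sharpener 26 x 16 x 12 mm; origin under its centre
- gluestick: loose glue stick standing upright, 27 mm across, 82 mm tall; origin under its foot
- bell: loose counter bell, 84 mm across, 61 mm tall; origin under its centre
- cutter: loose knife handle lying flat, 140 (its x) x 22 x 16 mm; origin under its centre
There are look-alikes about, which are no part of the job. Leave any green look-alike of the round_stamp alone.

How it is judged:
On the way, in this order (a step that is already met when the one before it is completed fails the run):
1. the total key is pressed down (at least 4.5 of its 6 mm) while the calculator is on (value of joint total_key above 0.0045 m and value of joint rocker below 0.15 rad and value of joint round_head below 0.003 m), for 0.05 s.
2. the round stamp is pressed down (at least 11 of 14 mm) on its slip, with the total key up and the calculator still on (value of joint round_head above 0.011 m and value of joint total_key below 0.0015 m and value of joint rocker below 0.15 rad and distance of round_stamp from where it was at the start of the episode below 0.02 m and angle between round_stamp's own z axis and vertical below 0.1 rad), for 0.05 s.
3. the rocker is pressed to off (0.34 rad or more), with the stamp's head up again (value of joint rocker above 0.34 rad and value of joint round_head below 0.003 m and value of joint total_key below 0.0015 m), for 0.1 s.
At the end, for the whole second after the job is handed in: The rocker is at off (0.34 rad or more), the total key is up (within 1.5 mm), both stamp heads are up (within 3 mm); both stamps and all the other loose things stand within 20 mm of where they started, the round stamp upright within 0.1 rad and at rest (all of step 3 and value of joint square_head below 0.003 m and linear speed of round_stamp below 0.02 m/s and distance of each of round_stamp, square_stamp, eraser, tape, notes, sharpener, gluestick, bell, cutter from where it was at the start of the episode below 0.02 m and angle between round_stamp's own z axis and vertical below 0.1 rad); the robot touches nothing.
It fails at once if another key of the calculator is pressed (over 3 N) (contact force between anything else and digits above 3 N).
It fails at once if the oblong stamp is pressed (over 5 mm) (value of joint square_head above 0.005 m).
It fails at once if a stamp is lifted (over 12 mm), tipped (over 0.3 rad) or pushed away (over 30 mm) (height (world z) of any of round_stamp, square_stamp above 0.018 m or angle between any of round_stamp, square_stamp's own z axis and vertical above 0.3 rad or distance of any of round_stamp, square_stamp from where it was at the start of the episode above 0.03 m).
It fails at once if something else on the desk is moved (over 30 mm) (distance of any of eraser, tape, notes, sharpener, gluestick, bell, cutter from where it was at the start of the episode above 0.03 m).
It also fails if it takes over 45 s, if anything falls off the work surface, if the arm or the gripper's body presses on something with over 40 N, if the wrist force passes 120 N, or if a joint passes its speed limit or range.

## Working session

There is one attempt and no reset: what is moved stays moved. The work goes in short steps, each a Python script; the robot and the scene stay as the last script left them, time stands still between calls to the robot, and variables do not carry over. Pictures are saved under pics/ and viewed, at most 10 in all, crops included, and the job is handed in when it is done.

```bash
mkdir -p pics
cat > h.py <<'E'
import numpy as np, cv2
from station import ctrl, get_state, vision, ticket, models
def world(cam, px, depth):
    i=vision.camera_info(cam); px=np.atleast_2d(px).astype(float)
    d=np.array([depth[int(r),int(c)] for c,r in px]) if np.ndim(depth)==2 else np.full(len(px),depth)
    P=np.c_[px,np.ones(len(px))]@np.linalg.inv(i["mtx"]).T*d[:,None]
    return (P-np.ravel(i["t"]))@np.array(i["R"])
def maskpts(cam,mask,depth):
    r,c=np.nonzero(mask&(depth>0)); return world(cam,np.c_[c,r],depth) if 0 else cloud(cam,c,r,depth[r,c])
def cloud(cam,c,r,d):
    i=vision.camera_info(cam); P=np.c_[c,r,np.ones(len(c))]@np.linalg.inv(i["mtx"]).T*d[:,None]
    return (P-np.ravel(i["t"]))@np.array(i["R"])
E
python3 - <<'E'
from h import *
np.set_printoptions(precision=4,suppress=True)
for cam in ("top","side"):
    im,d=vision.grab_frame(cam); cv2.imwrite(f"pics/{cam}0.png",im)
    for t in ("calculator","total_key","rocker","round_stamp","square_stamp"):
        for o in models.masks_of(cam,t)[:3]:
            P=maskpts(cam,o["mask"],d)
            if len(P): print(cam,t,round(o["p"],2),np.round(o["point"]),len(P),np.median(P,0),P.min(0),P.max(0))
s=get_state();print(s["time"],s["tcp_pos"],s["eef_rot"],ctrl.pinch_z)
E
```

```text
top calculator 0.64 [292. 233.] 7382 [0.5403 0.0178 0.0311] [ 0.41   -0.0891 -0.0025] [0.6801 0.1258 0.0587]
top calculator 0.38 [379. 194.] 71 [ 0.6602 -0.1959  0.0117] [ 0.6463 -0.208  -0.0023] [ 0.6749 -0.1872  0.0168]
top total_key 0.77 [320. 259.] 172 [ 0.48   -0.0483  0.0457] [ 0.4556 -0.0607  0.0406] [ 0.5047 -0.0381  0.0524]
top rocker 0.5 [311. 196.] 180 [ 0.6372 -0.0286  0.0427] [ 0.6153 -0.0414  0.0355] [ 0.6609 -0.0136  0.0513]
top round_stamp 0.82 [465. 179.] 594 [ 0.6831 -0.3952  0.0713] [ 0.6601 -0.4561 -0.0023] [ 0.7171 -0.375   0.0836]
top round_stamp 0.79 [463. 303.] 639 [ 0.3753 -0.3907  0.0728] [ 0.3421 -0.4533 -0.0033] [ 0.4072 -0.3697  0.0862]
top round_stamp 0.78 [470. 216.] 614 [ 0.5871 -0.4171  0.0712] [ 0.5615 -0.479  -0.0044] [ 0.626  -0.3978  0.0842]
top square_stamp 0.64 [162. 225.] 703 [0.5543 0.3341 0.0771] [ 0.5265  0.3194 -0.0016] [0.5976 0.3967 0.0898]
side calculator 0.56 [222. 193.] 988 [0.5499 0.3284 0.0479] [ 0.5247  0.315  -0.0009] [0.6286 0.5225 0.0882]
side total_key 0.95 [282. 286.] 343 [ 0.4796 -0.055   0.0447] [ 0.4525 -0.0648  0.0267] [ 0.5073 -0.0148  0.0497]
side total_key 0.41 [413. 352.] 1688 [ 0.5614 -0.3227  0.0539] [ 0.5438 -0.3404  0.0066] [ 0.6023 -0.2791  0.0878]
side rocker 0.64 [346. 257.] 208 [ 0.6385 -0.0339  0.0428] [ 0.6127 -0.0476  0.0327] [ 0.6627 -0.0125  0.0531]
side round_stamp 0.88 [414. 351.] 1782 [ 0.562  -0.3227  0.0531] [ 0.5438 -0.3404 -0.0026] [ 0.6751 -0.2136  0.0878]
side round_stamp 0.66 [505. 360.] 1755 [ 0.6753 -0.417   0.051 ] [ 0.6095 -0.4436 -0.0004] [ 0.7134 -0.3765  0.083 ]
side round_stamp 0.61 [344. 448.] 2361 [ 0.3647 -0.4143  0.053 ] [ 0.3446 -0.4319 -0.0008] [ 0.4068 -0.3253  0.083 ]
side square_stamp 0.86 [224. 191.] 1003 [0.5502 0.3285 0.0476] [ 0.5247  0.315  -0.0034] [0.6575 0.5277 0.0882]
0.6 [0.1804 0.5984 0.2101] [ 0.      0.1459  0.9893 -0.    ] -0.0187
```

View pics/top0.png

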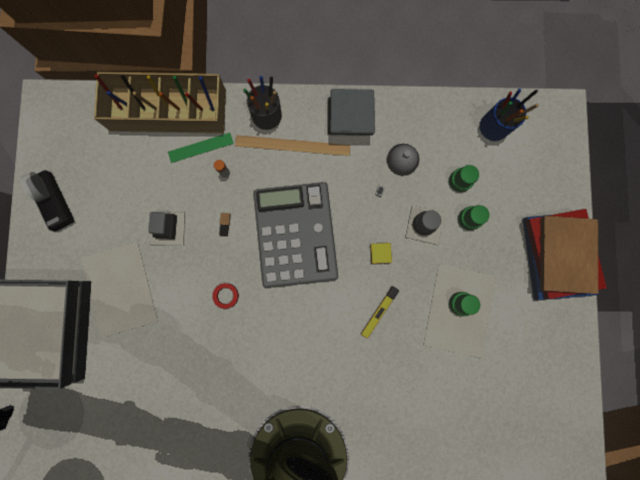

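View pics/side0.png

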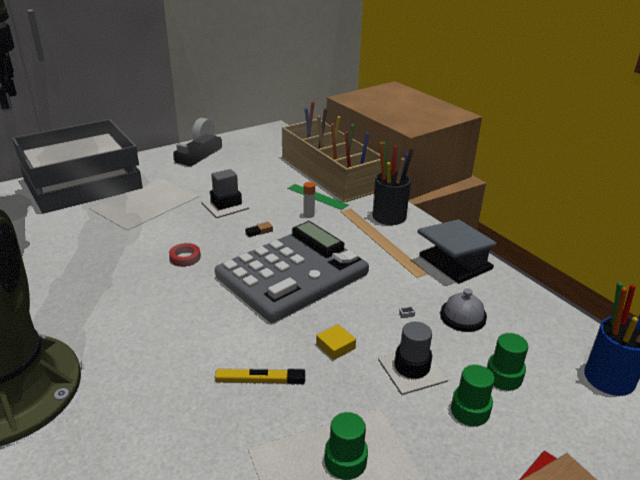

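Top view: the grey round stamp is at about (427,222) on its pad. The three green ones at (465,179), (474,217) and (465,304) are look-alikes. The total key is at (320,259), and the rocker at (314,195) is on. The side view agrees, with the stamp at (414,351), the key at (283,288) and the rocker at (346,257).

Run:
```python
from h import *
np.set_printoptions(precision=4,suppress=True)
for cam in ("top","side"):
    im,d=vision.grab_frame(cam)
    r,c=np.nonzero(d>0);P=cloud(cam,c,r,d[r,c])
    b=lambda x0,x1,y0,y1,z0,z1:P[(P[:,0]>x0)&(P[:,0]<x1)&(P[:,1]>y0)&(P[:,1]<y1)&(P[:,2]>z0)&(P[:,2]<z1)]
    H=b(.5,.65,-.36,-.25,.079,.095)
    print(cam,"head",len(H),cv2.minEnclosingCircle(H[:,:2].astype(np.float32)),np.median(H,0))
    C=b(.38,.72,-.12,.16,.02,.07); print("calc",cv2.minAreaRect(C[:,:2].astype(np.float32)))
    K=b(.44,.52,-.075,-.025,.042,.052); print("key",len(K),cv2.minAreaRect(K[:,:2].astype(np.float32)),K.mean(0))
    R=b(.60,.68,-.06,0,.038,.06); print("rock",len(R),cv2.minAreaRect(R[:,:2].astype(np.float32)),R.mean(0))
```

```text
top head 304 ((0.5745224356651306, -0.30893054604530334), 0.02431275136768818) [ 0.5749 -0.3082  0.0843]
calc ((0.5319985151290894, 0.05006009340286255), (0.2632331848144531, 0.25704121589660645), 7.659641265869141)
key 186 ((0.48121458292007446, -0.0484170988202095), (0.05315573140978813, 0.02168452739715576), 6.9890642166137695) [ 0.481  -0.0484  0.0458]
rock 204 ((0.6366214156150818, -0.0222445260733366), (0.04747644439339638, 0.042211610823869705), 1.9588161706924438) [ 0.6361 -0.0279  0.044 ]
side head 526 ((0.5740898251533508, -0.3100062310695648), 0.024743201211094856) [ 0.5722 -0.3128  0.0849]
calc ((0.5425266027450562, 0.01556415855884552), (0.25284796953201294, 0.1923307627439499), 7.255239009857178)
key 244 ((0.48027393221855164, -0.04941633716225624), (0.05573674663901329, 0.024797867983579636), 6.719386577606201) [ 0.4789 -0.0509  0.0457]
rock 241 ((0.6358223557472229, -0.02174793928861618), (0.04916403815150261, 0.047440920025110245), 5.9067912101745605) [ 0.6332 -0.0272  0.044 ]
```

```bash
cat >> h.py <<'E'
yaw=np.deg2rad(7.2); a=np.pi/2+yaw/2; Q=[0,np.cos(a),np.sin(a),0]
u=np.array([np.cos(yaw),np.sin(yaw)]); KEY=np.array([.4807,-.0489]); HEAD=np.array([.5743,-.3093]); ROCK=KEY+.1425*u
def press(xy,z0,z1,fmax,step=.0015):
    """Go down in steps from z0 to z1, stopping at fmax N; returns (z, f) log."""
    ctrl.movel([*xy,z0],max_speed=.1); f0=get_state()["contact_force"][2]; z=z0; log=[]
    while z>z1:
        z=max(z-step,z1); ctrl.movel([*xy,z],max_speed=.03)
        s=get_state(); f=s["contact_force"][2]-f0; log.append((round(z,4),round(float(s["tcp_pos"][2]),4),round(float(f),1)))
        if f>fmax: break
    ctrl.pause(.15); s=get_state(); log.append(("end",s["tcp_pos"].round(4) if hasattr(s["tcp_pos"],"round") else s["tcp_pos"],s["contact_force"][2]-f0))
    return log
E
python3 - <<'E'
from h import *
ctrl.close_gripper()
ctrl.movep([*KEY,.2],Q); print(get_state()["time"],get_state()["tcp_pos"])
for l in press(KEY,.052,.0385,7): print(*l)
im,d=vision.grab_frame("side"); cv2.imwrite("pics/key.png",cv2.resize(im[180:380,180:440],None,fx=2.5,fy=2.5))
ctrl.movel([*KEY,.12]); s=get_state(); print(s["time"],s["contact_force"])
E
```

```text
3.9917 [ 0.48094671 -0.04802857  0.19996944]
0.0505 0.0506 0.8
0.049 0.0489 -0.1
0.0475 0.0474 1.4
0.046 0.0459 -0.2
0.0445 0.0444 0.4
0.043 0.0429 -0.5
0.0415 0.0414 -1.3
0.04 0.0399 2.1
0.0385 0.0384 0.3
end [ 0.4807 -0.0489  0.0385] 0.24349442047933165
8.7667 [ 0.12845824 -0.12923239 -0.54648312]
```

View pics/key.png

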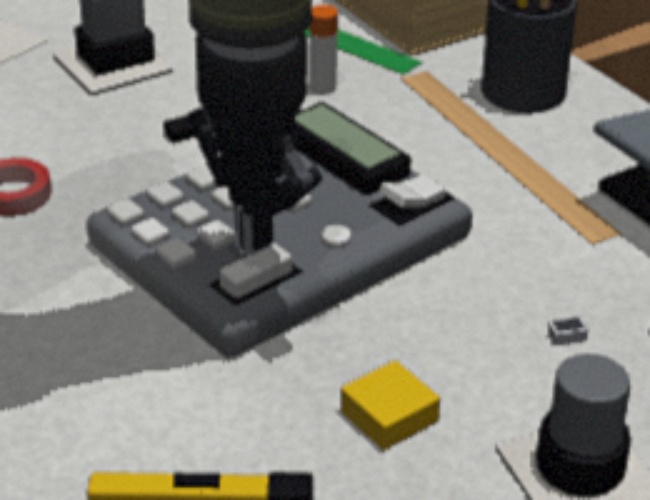

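The force stayed near zero. In the crop the fingertip, at about (250,248), seems to hover over or behind the key. I'll check the finger opening and where the tip really is.

Run:
```python
from h import *
np.set_printoptions(precision=4,suppress=True)
s=get_state(); print(s["width"],s["gripper_force"],s["tcp_pos"],s["eef_rot"],Q)
im,d=vision.grab_frame("side"); cv2.imwrite("pics/tip.png",cv2.resize(im[130:330,180:440],None,fx=3,fy=3))
r,c=np.nonzero(d>0);P=cloud("side",c,r,d[r,c])
m=(abs(P[:,0]-.48)<.06)&(abs(P[:,1]+.049)<.07)&(P[:,2]>.07)&(P[:,2]<.2);P=P[m]
for z in np.arange(.07,.2,.01):
    q=P[(P[:,2]>=z)&(P[:,2]<z+.01)]
    if len(q): print(round(z,3),len(q),q.min(0)[:2],q.max(0)[:2])
```

```text
-0.00025789799960374026 0.0 [ 0.4803 -0.0488  0.1195] [-0.0003 -0.0629  0.998   0.0001] [0, np.float64(-0.0627905195293134), np.float64(0.9980267284282716), 0]
0.14 37 [ 0.4675 -0.0614] [ 0.4876 -0.0424]
0.15 75 [ 0.4663 -0.0645] [ 0.4883 -0.0409]
0.16 76 [ 0.4664 -0.0645] [ 0.4885 -0.0426]
0.17 64 [ 0.4669 -0.0641] [ 0.487  -0.0378]
0.18 80 [ 0.4628 -0.0799] [ 0.4945 -0.0231]
0.19 166 [ 0.4615 -0.0881] [ 0.4956 -0.0144]
```

View pics/tip.png

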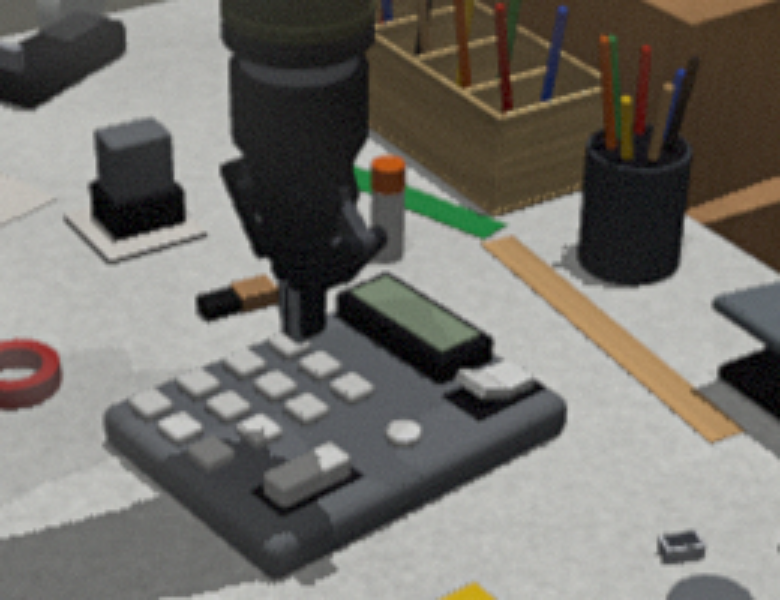

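The side depth puts the tips at about z 0.142 while the TCP reads 0.1195. The real fingertips are therefore about 22 mm higher than reported, and the first press stopped short. x and y agree, so I'll press again and let the measured force end it.

Run:
```python
from h import *
for l in press(KEY,.034,.010,9,.001): print(*l)
im,d=vision.grab_frame("side"); cv2.imwrite("pics/key2.png",cv2.resize(im[180:380,180:440],None,fx=2.5,fy=2.5))
ctrl.movel([*KEY,.12]); s=get_state(); print(s["time"],s["contact_force"])
```

```text
0.033 0.0334 -0.4
0.032 0.032 -0.4
0.031 0.0309 0.2
0.03 0.0299 0.1
0.029 0.0289 -0.5
0.028 0.028 -0.4
0.027 0.027 -0.1
0.026 0.0259 -0.2
0.025 0.025 0.2
0.024 0.024 0.7
0.023 0.023 2.4
0.022 0.022 1.9
0.021 0.021 3.1
0.02 0.02 3.3
0.019 0.019 5.4
0.018 0.0187 14.4
end [ 0.4807 -0.0489  0.0187] 13.845221961056113
14.8583 [-0.24741947  0.91574488  0.43817927]
```

View pics/key2.png

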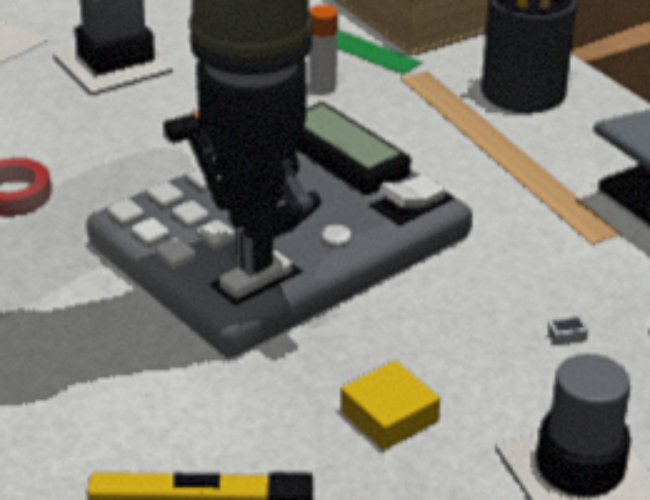

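The picture shows the tip at (258,265) on the key, with the key fully sunk at 14 N. The tip offset is 21 mm. Next is the stamp.

Run:
```python
from h import *
ctrl.movep([*HEAD,.12],Q)
for l in press(HEAD,.068,.047,11,.001): print(*l)
ctrl.movel([*HEAD,.12]); ctrl.pause(.2); s=get_state(); print(s["time"],s["contact_force"])
im,d=vision.grab_frame("side"); cv2.imwrite("pics/st.png",im)
```

```text
0.067 0.0676 -1.0
0.066 0.0661 -0.1
0.065 0.0649 -1.2
0.064 0.064 0.9
0.063 0.0631 1.8
0.062 0.0621 1.5
0.061 0.061 2.7
0.06 0.06 2.9
0.059 0.059 4.0
0.058 0.058 3.9
0.057 0.057 3.9
0.056 0.0561 3.9
0.055 0.0551 5.4
0.054 0.0541 5.6
0.053 0.0532 5.7
0.052 0.0523 5.5
0.051 0.0513 6.6
0.05 0.0503 7.0
0.049 0.0499 9.8
0.048 0.0498 16.0
end [ 0.5745 -0.3095  0.0498] 16.372545574483247
22.5833 [ 0.39194782 -0.14431016 -0.62973623]
```

View pics/st.png

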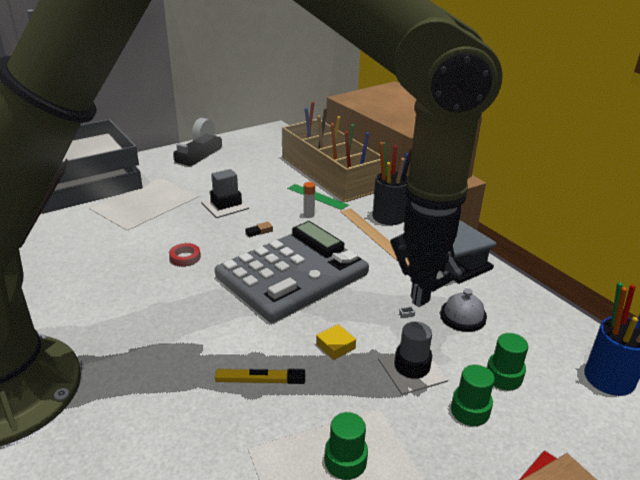

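The stamp was pressed fully down, bottoming at 16 N. It is upright again at (414,350), with its head up and its position unchanged. Now the rocker.

Run:
```python
from h import *
ctrl.movep([*ROCK,.12],Q)
for l in press(ROCK,.032,.017,13,.001): print(*l)
ctrl.movel([*ROCK,.15]); ctrl.pause(.2)
ctrl.movel([.50,-.12,.17])
im,d=vision.grab_frame("side"); cv2.imwrite("pics/rk.png",cv2.resize(im[180:380,180:440],None,fx=2.5,fy=2.5))
r,c=np.nonzero(d>0);P=cloud("side",c,r,d[r,c]); X=(P[:,:2]-KEY)@np.c_[u,[-u[1],u[0]]]
for x in np.arange(.133,.186,.006):
    m=(abs(X[:,0]-x)<.003)&(abs(X[:,1])<.010)&(P[:,2]>.035)&(P[:,2]<.07); print(round(x-.158,3),m.sum(),P[m,2].mean().round(4) if m.any() else "")
s=get_state(); print(s["time"],s["contact_force"])
```

```text
0.031 0.0315 0.0
0.03 0.03 0.0
0.029 0.0291 1.6
0.028 0.0279 1.5
0.027 0.0269 2.1
0.026 0.0259 2.0
0.025 0.0249 2.5
0.024 0.0239 1.7
0.023 0.0229 1.6
0.022 0.0219 1.0
0.021 0.0209 1.8
0.02 0.0204 5.9
0.019 0.0203 13.7
end [ 0.6222 -0.031   0.0203] 13.528609727988004
-0.025 22 0.0392
-0.019 18 0.0415
-0.013 17 0.0412
-0.007 17 0.0416
-0.001 20 0.0415
0.005 26 0.044
0.011 26 0.0466
0.017 24 0.0495
0.023 3 0.0502
30.6 [ 0.26781437 -0.11592834 -0.04701451]
```

View pics/rk.png

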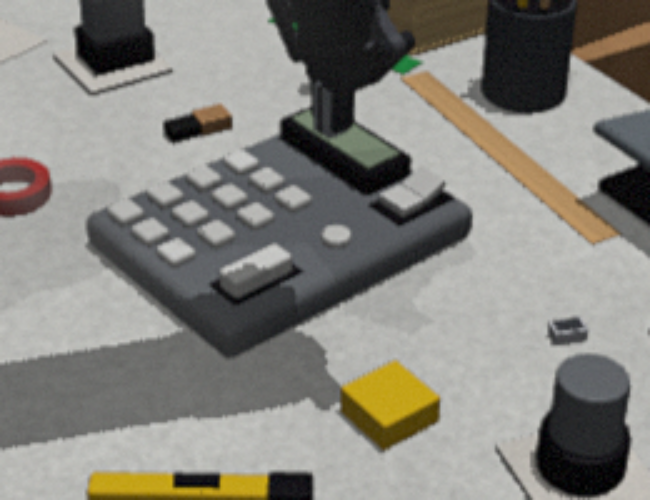

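The rocker's near half, at (405,203), lies level at 41.5 mm and its far half slants up, so it is off. The total key is up, nothing else has moved, and the arm is clear.

```bash
python3 -c "
from h import *
print(ticket.close_job())"
```

```text
the job is handed in; nothing more can be done
None
```

I pressed the total key fully down, then the round stamp, then switched the rocker off, each by fingertip and each released. The first try at the total key stopped above it without touching, so I pressed again. The job is handed in at about 31 s of the 45 s allowed; no verdict came back.

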